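# Lock the setting stand and hold the presser plate flush on the sloped chocolate panel

### The arm

A 7-joint arm with a two-finger parallel gripper is mounted at the origin on the work surface. World frame = base frame: x ahead of the robot, y to its left, z up, the work surface at z = 0. Lengths are in m, angles in rad, forces in N, time in s.
With the tool pointing down it reaches from about 0.425 to 0.95 m from the base axis. Payload 4.7 kg.
Tool frame: the origin (TCP) lies on the centre line of the jaws, within the pads' length; the fingertips stand robot.nose_length ahead of it and the grasp point (between the pads) lies 8 mm behind it (robot.nose_length is the distance from the TCP to the fingertips, in m); z points along the fingers, y is the line along which they close (so a half turn about z gives the same grasp; the last joint's range is limited). The gripper opens to 85 mm and grips with 20 to 120 N. Pads are 22 mm wide; open, the fingers measure 114 mm over their backs; the gripper's body (76 mm by 85 mm) begins 54 mm behind the grasp point. The pads swing forward as they close: fully open they stand 13 mm farther back than shut.
Start: joints at [1.308, 0.469, -0.049, 1.532, 0.024, 1.141, -0.082], TCP at [0.156, -0.657, 0.242] pointing down, gripper open.
Joint ranges: [-2.59, 2.59], [-0.33, 1.99], [-1.39, 1.29], [0.1, 2.45], [-1.04, 4.18], [0.21, 1.99], [-2.66, 2.66]. Speed limits (rad/s): [2.57, 2.57, 3.14, 3.14, 3.14, 3.14, 3.14].

### API

Orientations are given as [roll, pitch, yaw] about the fixed x, y, z axes, in that order (R = Rz(yaw) Ry(pitch) Rx(roll)).
In Python, from plant import robot gives the robot as it stands. Calls block until the motion is done:
- robot.goto(position, orientation): joint-space move of the TCP to a pose.
- robot.move_straight(position, vel=0.15, attitude=None, contact_N=None): straight line of the TCP; attitude=None keeps the orientation; vel is the mean speed in m/s. With contact_N (N) it stops when the force on the tool has changed by that much, and returns True; else False.
- robot.move_joints(angles): joint-space move.
- robot.grip(opening, strength=None): opening from 0.0 (shut) to 1.0 (fully open); strength is the grip in N (None keeps the last); returns when the fingers have stopped.
- robot.sleep(seconds).
- robot.inverse_kinematics(position, orientation): joint angles nearest the present ones, or None.
- robot.sense(): the state.
- robot.grab_frame(name): name is "scene" or "top"; returns a dict with "image" (480x640x3 uint8, red, green, blue), "range_z" (480x640 float32, m along the optical axis (not along the pixel's ray), 0 where there is no reading), "fx", "fy", "cx", "cy" (pixels), "R" (3x3) and "t" (3): a world point X has camera coordinates R X + t. Camera axes: x right, y down, z forward; pixel columns grow to the right and rows downward; lengths in m; the calibration is good to about 2 mm. A picture is of the moment at which its call begins.
A pose or a line that the arm cannot do raises robot.IKError and nothing moves.
- robot.close_job(): hands the job in; it is judged then, once.
The state is a dict: "t": time; "joint_pos": joint angles; "joint_velocities": joint speeds; "effort": joint torques, N m; "tcp_pos": TCP position; "tcp_rot": TCP orientation; "wrist_force": force on the tool from outside, world axes, zero at the start; "torque": the same for the moment, N m; "opening": opening from 0.0 (shut) to 1.0 (fully open); "gripper_force": force on a finger pad.
Only numpy, scipy, OpenCV 4.12 (cv2) and the standard library are available. Lean on these libraries where they do the work, as an engineer would, in place of code of your own. Each camera call takes 0.05 s, during which the arm holds its last target. There are 200 camera calls.

### The job

Pick up the round mallet and use it, not the fingers, to drive the sprung lock pin of the tilting stand fully down, keeping the fingers off the stand; then stand the mallet upright back on the bench and let go of it. Then take the presser plate by its fin, tilt it to match the sloped chocolate panel, and lay it on centred and square, its long side across the slope; finish while still gripping it and pressing it flush, firmly but gently (about 10 N), as if the panel were setting. Leave the other things on the bench where they are.

Things in the scene. Friction and masses are not known exactly. Their poses are not given: they have to be found in the camera images.
- stand: Fixed white base, 130 (x) x 190 (y) x 15 mm, with two aluminium pillars (24 x 26 mm, tops 73 mm above the bench) 68 mm to its +y and -y sides; a stage pivots between them about the stand's y axis, 75 mm above the bench. Origin: middle of the underside; z up, x towards the high side of the slope (roughly towards the robot).
- face (a point): Centre of the top of the brown chocolate panel, 76 (y) x 96 mm (x, along the slope), fixed on an 80 x 100 mm aluminium stage; about 85 mm above the bench. z: outward normal, x: straight up the slope, y: across it. The slope varies from 14 to 29 degrees, low side away from the robot; the stage's stiff pivot (6 N m) does not give under gentle pressing.
- pin (a joint): How far the lock pin has been driven down, m: near 0 at the start (standing 21 to 23 mm proud of its pillar), 0.018 fully down on its stop. It takes about 8 N to drive and stays where it is left. While up, it is in the way of the presser plate.
- pin_top (a point): Centre of the flat top of the lock pin, a vertical steel pin 12 mm in diameter on the stand's +y pillar; 93 to 96 mm above the bench at the start, 78 mm when fully down. The stage's edge is 28 mm from the pin's axis.
- mallet: Round wooden mallet standing upright on its head: head 36 mm in diameter and 55 mm tall at the bottom, then an upright handle 20 to 22 mm in diameter up to 160 mm. About 0.25 kg. Origin at the centre of the head's flat underside (the striking face), z up along the handle.
- plate: Flat aluminium presser plate, 70 (x) x 160 (y) x 6 mm, lying on the bench, with an upright grey plastic fin in its middle: 14 mm thick (y), 50 mm long (x), from the plate up to 45 mm above the underside. About 0.26 kg. Origin at the middle of its underside, z up along the fin.
- tin: Bystander: a closed can with a paper label, 74 mm across, 110 mm tall. Origin at the middle of its underside.
- egg: Bystander: a dark chocolate egg standing on its flat end, 98 mm across, 123 mm tall. Origin at the middle of its underside.
- disc: Bystander: a flat chocolate disc, 60 mm across, 10 mm thick. Origin at the middle of its underside.
- bar: Bystander: a chocolate bar, 40 x 90 mm, 12 mm thick. Origin at the middle of its underside.
- knife: Bystander: a palette knife lying flat. Origin on its underside.
- figure: Bystander: a cream-coloured flat figure standing on a dark foot 50 x 70 mm, 155 mm tall. Origin at the middle of its underside.
- jar: Bystander: a lidded jar, 60 mm across, 85 mm tall. Origin at the middle of its underside.
There are look-alikes about, which are no part of the job. Leave any pink look-alike of the stand alone.

How it is judged:
On the way, in this order (a step that is already met when the one before it is completed fails the run):
1. the mallet is held up off the bench (height (world z) of mallet above 0.03 m and contact force between the fingers and mallet above 1 N), for 0.1 s.
2. the pin is driven down by the mallet's face (value of joint pin above 0.015 m and distance between mallet and pin_top below 0.018 m), for 0.04 s.
3. the mallet stands upright on the bench, let go, pin still down (height (world z) of mallet between -0.006 and 0.006 m and angle between mallet's own z axis and vertical below 0.1 rad and contact force between the fingers and mallet below 0.2 N and value of joint pin above 0.015 m), for 0.2 s.
4. the plate is lifted in the gripper (height (world z) of plate above 0.03 m and contact force between the fingers and plate above 1 N), for 0.1 s.
At the end, for the whole second after the job is handed in: Plate gripped and pressed on the panel with 5 to 25 N, at rest, parallel within 0.05 rad, origin within 3.5 mm of the face, centred within 18 mm along and 15 mm across the slope, square within 0.15 rad; pin still 15 mm down or more; mallet standing upright on the bench, not touched by the fingers (all of step 3 and angle between the z axis of plate and the z axis of face, either way round below 0.05 rad and angle between the x axis of plate and the x axis of face, either way round below 0.15 rad and z of plate in the frame of face between -0.0035 and 0.0035 m and x of plate in the frame of face between -0.018 and 0.018 m and y of plate in the frame of face between -0.015 and 0.015 m and contact force between plate and stand between 5 and 25 N and contact force between the fingers and plate above 2 N and linear speed of plate below 0.02 m/s); the arm keeps its last pose, push and grip.
It fails at once if the fingers touch the stand or its pin hard (contact force between the fingers and stand above 5 N).
It fails at once if the plate is pressed on the stand with more than 40 N (contact force between plate and stand above 40 N).
It fails at once if a bystander is disturbed (moved 25 mm) (distance of any of tin, egg, disc, bar, knife, figure, jar from where it was at the start of the episode above 0.025 m).
It also fails if it takes over 69 s, if anything falls off the work surface, if the arm or the gripper's body presses on something with over 40 N, if the wrist force passes 120 N, or if a joint passes its speed limit or range.

## Working session

There is one attempt and no reset: what is moved stays moved. The work goes in short steps, each a Python script; the robot and the scene stay as the last script left them, time stands still between calls to the robot, and variables do not carry over. Pictures are saved under pics/ and viewed, at most 10 in all, crops included, and the job is handed in when it is done.

```bash
ls; mkdir -p pics; python3 - <<'E'
from plant import robot
import cv2,numpy as np
s=robot.sense();print(s['t'],s['tcp_pos'],s['tcp_rot'],robot.nose_length,s['opening'])
for n in("scene","top"):
    f=robot.grab_frame(n);np.savez(f"pics/{n}0.npz",**f);cv2.imwrite(f"pics/{n}0.png",f["image"][:,:,::-1])
    print(n,f['fx'],f['cx'],f['cy'],(-f['R'].T@f['t']).round(3),f['R'].round(2).tolist(),(f['range_z']>0).mean())
E
```

```text
pics
0.0 [ 0.15625659 -0.65608089  0.24122678] [-3.13959869e+00  5.26869284e-05  2.33806092e-01] 0.011 0.9997081115611529
scene 482.33292462109563 323.1153753966868 245.44760774916867 [ 1.266 -0.192  0.924] [[0.33, 0.94, 0.0], [0.67, -0.23, -0.7], [-0.66, 0.23, -0.71]] 0.9959830729166667
top 553.6284696729216 315.0351732178676 242.7001684123769 [0.286 0.1   1.296] [[-0.0, -1.0, -0.01], [-0.99, 0.0, -0.17], [0.17, 0.01, -0.98]] 0.9960188802083333
```

View pics/scene0.png

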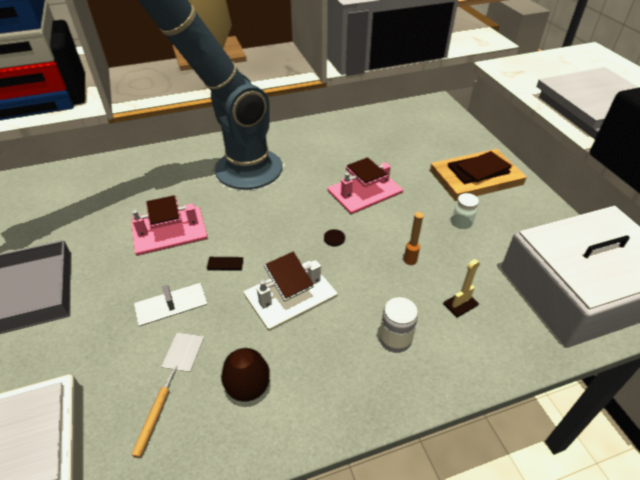

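View pics/top0.png

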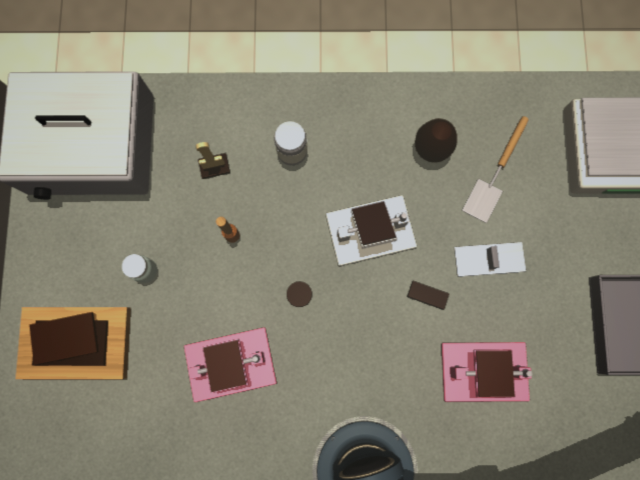

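The scene view shows the white stand at about (290,285), the mallet at (413,238), and the plate at (170,302). In the top view they're at (371,230), (229,230) and (490,259).

```bash
cat > h.py <<'E'
import numpy as np,cv2
def cloud(f):
    v,u=np.mgrid[0:480,0:640];z=f['range_z'].astype(float)
    P=np.stack([(u-f['cx'])/f['fx']*z,(v-f['cy'])/f['fy']*z,z],-1)
    W=(P-f['t'])@f['R'];W[z==0]=np.nan
    return W
def rect(W,m):
    p=W[m][:,:2].astype(np.float32);return cv2.minAreaRect(p*1000)
def box(W,c,r):
    return (abs(W[...,0]-c[0])<r)&(abs(W[...,1]-c[1])<r)
E
python3 - <<'E'
from h import *
np.set_printoptions(precision=4,suppress=True)
for n in("top","scene"):
    f=dict(np.load(f"pics/{n}0.npz"));W=cloud(f);I=f['image'];z=W[...,2]
    hsv=cv2.cvtColor(I,cv2.COLOR_RGB2HSV)
    px={'top':[(371,230),(490,259),(229,230)],'scene':[(290,285),(170,302),(413,238)]}[n]
    print(n,[W[b,a] for a,b in px])
    bench=z[(abs(z)<.01)&(W[...,0]<.8)&(W[...,0]>.3)&(abs(W[...,1])<.4)];print('bench',np.median(bench),bench.std())
    c=W[px[0][1],px[0][0]];m=box(W,c,.16)
    b=m&(z>.009)&(z<.021)&(hsv[...,1]<60)&(hsv[...,2]>120);print('base',b.sum(),rect(W,b),np.median(z[b]))
    br=m&(z>.05)&(z<.13)&(hsv[...,1]>60)&(hsv[...,2]<110);p=W[br];print('panel',len(p),rect(W,br))
    A=np.c_[p[:,:2],np.ones(len(p))];k=np.ones(len(p),bool)
    for _ in range(5):
        s=np.linalg.lstsq(A[k],p[k,2],rcond=None)[0];r=p[:,2]-A@s;k=abs(r)<.004
    print('slope',np.degrees(np.arctan(np.hypot(*s[:2]))),'upslope dir',np.degrees(np.arctan2(s[1],s[0])),r[k].std(),k.sum(),'z@c',s@[*p[k,:2].mean(0),1],p[k].mean(0))
    c=W[px[1][1],px[1][0]];m=box(W,c,.13)
    b=m&(z>.002)&(z<.02)&(hsv[...,1]<70)&(hsv[...,2]>110);print('plate',b.sum(),rect(W,b),np.median(z[b]))
    b=m&(z>.038)&(z<.06);print('fin',b.sum(),rect(W,b))
    c=W[px[2][1],px[2][0]];m=box(W,c,.1)&(hsv[...,1]>100)
    for lo,hi in((.01,.05),(.07,.15),(.15,.17)):
        b=m&(z>lo)&(z<hi);
        if b.sum(): print('mallet',lo,b.sum(),W[b].mean(0),W[b].min(0),W[b].max(0))
    c=W[px[0][1],px[0][0]];b=box(W,c,.16)&(z>.06)&(hsv[...,1]<60)
    l,cc,st,ce=cv2.connectedComponentsWithStats(b.astype(np.uint8))
    for i in range(1,l):
        if st[i,4]>15: q=W[cc==i];print('grey',st[i],q.mean(0),q.min(0),q.max(0))
    cv2.imwrite(f'pics/z{n}.png',cv2.resize(I[195:275,315:425] if n=='top' else I[240:330,235:345],None,fx=5,fy=5,interpolation=cv2.INTER_CUBIC)[...,::-1])
a=cv2.imread('pics/ztop.png');b=cv2.imread('pics/zscene.png')
b=cv2.resize(b,(400,327));a=cv2.resize(a,(400,291));cv2.imwrite('pics/zz.png',np.hstack([a,b[:291]]))
E
```

```text
top [array([ 0.5261, -0.0145,  0.0881]), array([ 0.4699, -0.2945,  0.0239]), array([0.5252, 0.3001, 0.0959])]
bench 6.127214766466976e-05 0.0029336624207182077
base 2362 ((541.43359375, -22.16468048095703), (132.5830841064453, 190.44644165039062), 13.388175964355469) 0.014688496047746214
panel 1183 ((543.8364868164062, -20.523487091064453), (88.73162078857422, 73.91407012939453), 13.449909210205078)
slope 18.995522050655122 upslope dir -166.2132424567031 0.001846199443478661 1092 z@c 0.08537989902177201 [ 0.5428 -0.0203  0.0854]
plate 3769 ((469.92352294921875, -294.4998474121094), (259.71405029296875, 259.9398193359375), 89.98925018310547) 0.004025591374666515
fin 142 ((472.7742919921875, -300.2736511230469), (49.362308502197266, 15.285128593444824), 4.4095258712768555)
mallet 0.01 45 [0.5192 0.2997 0.0322] [0.5142 0.2894 0.0136] [0.5325 0.3154 0.0492]
mallet 0.07 40 [0.5264 0.3026 0.1066] [0.5209 0.2963 0.0703] [0.5376 0.3128 0.1499]
mallet 0.15 85 [0.5311 0.307  0.1592] [0.521  0.297  0.1518] [0.5414 0.3176 0.1656]
grey [338 201  72  48 631] [ 0.5341 -0.0227  0.0797] [ 0.4859 -0.1
[... 571 characters left out ...]
832]
plate 2188 ((495.4778747558594, -298.312255859375), (258.8518371582031, 258.4536437988281), 89.64170837402344) 0.004350306200876475
fin 108 ((473.93267822265625, -300.42620849609375), (54.83930587768555, 14.000061988830566), 3.895949602127075)
mallet 0.01 142 [0.5426 0.2986 0.0301] [0.5237 0.2887 0.0102] [0.5515 0.3163 0.05  ]
mallet 0.07 175 [0.5384 0.3017 0.1121] [0.5291 0.2944 0.0706] [0.5459 0.3113 0.1499]
mallet 0.15 60 [0.5339 0.3056 0.158 ] [0.52   0.2974 0.1503] [0.5466 0.3179 0.163 ]
grey [302 260  19  13 143] [0.5304 0.0396 0.0716] [0.5124 0.0131 0.0603] [0.5475 0.0572 0.0888]
grey [257 264  48  36 320] [ 0.5604 -0.0703  0.0746] [ 0.5035 -0.1021  0.0601] [0.5975 0.0009 0.0985]
```

View pics/zz.png

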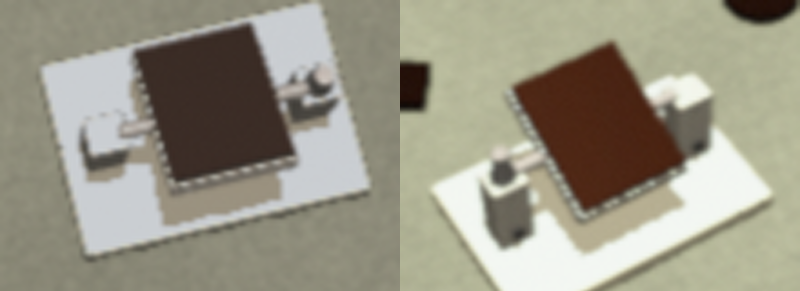

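The zoomed crops show the pin as the round grey stub on the right-hand pillar in the top view, at about (320,85), which is the world −y side. That matches stand +y.

```bash
cat >> h.py <<'E'
from scipy.spatial.transform import Rotation as Ro
C=np.array([.5423,-.0221]);YAW=np.radians(-166.5);SL=np.radians(18.95)
sx=np.array([np.cos(YAW),np.sin(YAW),0]);sy=np.array([-np.sin(YAW),np.cos(YAW),0]);Z=np.array([0,0,1.])
PIN=np.r_[C,0]+.068*sy
FX=np.cos(SL)*sx+np.sin(SL)*Z;N=np.cross(FX,sy)
FACE=np.r_[C,.075]+.010*N
RP=Ro.from_matrix(np.c_[-FX,sy,-N]).as_euler('xyz')
MAL=np.array([.5323,.3073]);PL=np.array([.473,-.3003]);PLY=np.radians(4.2)
def down(y):return [np.pi,0,y]
E
python3 - <<'E'
from h import *
from plant import robot
np.set_printoptions(precision=3,suppress=True)
print(PIN,FACE,RP,N)
for n in("top","scene"):
    f=dict(np.load(f"pics/{n}0.npz"));W=cloud(f);z=W[...,2];I=f['image']
    q=W[(np.hypot(W[...,0]-PIN[0],W[...,1]-PIN[1])<.02)&(z>.088)];print('pin',len(q),q.mean(0),q.min(0),q.max(0))
    hs=cv2.cvtColor(I,cv2.COLOR_RGB2HSV)
    b=box(W,PL,.12)&(hs[...,1]<25)&(z<.012)&(hs[...,2]>150);b=cv2.morphologyEx(b.astype(np.uint8),cv2.MORPH_OPEN,np.ones((3,3)))>0;print('plate',b.sum(),rect(W,b))
for nm,p,o in [('hi',[.5,-.25,.3],down(.07)),('mid',[.55,0,.3],down(.07)),('m hi',[*MAL,.3],down(.07)),('m',[*MAL,.107],down(.07)),('m hi.5',[*MAL,.3],down(.5)),
  ('pin',[*PIN[:2],.19],down(.07)),('pin hi',[*PIN[:2],.3],down(.07)),('pl',[*PL,.02],down(PLY)),('pr',FACE+.02*N,RP),('prhi',FACE+.12*N,RP)]:
    j=robot.inverse_kinematics(p,o);print(nm,j)
E
```

```text
[ 0.558 -0.088  0.   ] [ 0.545 -0.021  0.084] [3.142 0.331 0.236] [0.316 0.076 0.946]
pin 25 [ 0.557 -0.088  0.095] [ 0.552 -0.093  0.088] [ 0.563 -0.083  0.1  ]
plate 1895 ((515.7476806640625, -297.9604187011719), (157.9429931640625, 161.9672088623047), 3.554020404815674)
pin 27 [ 0.559 -0.088  0.094] [ 0.552 -0.094  0.089] [ 0.564 -0.082  0.097]
plate 1557 ((512.4871826171875, -297.6275329589844), (162.1192626953125, 159.0638427734375), 4.280383110046387)
hi [ 0.629  0.25  -0.294  1.725  0.077  1.178 -1.186]
mid [ 0.508  0.296 -0.725  1.727  0.209  1.198 -1.773]
m hi [ 0.218  0.636 -1.273  1.566  0.615  1.399 -2.608]
m [ 0.028  0.695 -0.899  1.771  0.64   0.996 -2.626]
m hi.5 [ 0.019  0.454 -0.861  1.576  0.355  1.276 -1.967]
pin [ 0.441  0.382 -0.457  1.836  0.201  0.969 -1.603]
pin hi [ 0.508  0.289 -0.532  1.701  0.156  1.194 -1.563]
pl [ 0.62   0.579 -0.169  1.974  0.164  0.601 -1.155]
pr [ 0.254  0.627 -0.461  1.724  0.305  1.201 -1.67 ]
prhi [ 0.27   0.577 -0.516  1.57   0.281  1.407 -1.65 ]
```

```bash
python3 - <<'E'
from h import *
from plant import robot
np.set_printoptions(precision=3,suppress=True)
robot.goto([.5,-.2,.32],down(.2));robot.goto([*MAL,.28],down(.5))
robot.grip(.75);robot.move_straight([*MAL,.107],vel=.12)
robot.grip(0,60)
s=robot.sense();print(s['t'],s['tcp_pos'],s['opening'],s['gripper_force'],s['wrist_force'])
robot.move_straight([*MAL,.27],vel=.12);robot.sleep(.1)
s=robot.sense();print(s['t'],s['tcp_pos'],s['opening'],s['gripper_force'],s['wrist_force'])
# look at the held mallet
for n in("top","scene"):
    f=robot.grab_frame(n);W=cloud(f);z=W[...,2];hs=cv2.cvtColor(f['image'],cv2.COLOR_RGB2HSV)
    m=box(W,MAL,.08)&(hs[...,1]>100)&(z>.12)
    for a in(.155,.175,.195,.215,.235,.255):
        b=m&(abs(z-a)<.01)
        if b.sum()>3:print(n,a,b.sum(),W[b].mean(0),np.ptp(W[b],0))
    if m.any():print(z[m].min())
    if n=='scene':cv2.imwrite('pics/held.png',cv2.resize(f['image'][100:340,280:600],None,fx=2,fy=2)[...,::-1])
E
```

```text
6.4333 [0.532 0.308 0.107] 0.24003047808555408 58.4688837826252 [-0.133  0.581  2.736]
8.0417 [0.532 0.307 0.269] 0.24188776842950746 58.331359550356865 [-0.212 -0.603 -2.773]
scene 0.175 90 [0.542 0.298 0.175] [0.027 0.027 0.019]
scene 0.195 100 [0.542 0.298 0.195] [0.029 0.027 0.02 ]
scene 0.215 139 [0.54  0.3   0.216] [0.032 0.03  0.02 ]
scene 0.235 53 [0.538 0.302 0.235] [0.013 0.017 0.019]
scene 0.255 23 [0.539 0.302 0.251] [0.017 0.013 0.018]
0.16319776439409409
```

View pics/held.png

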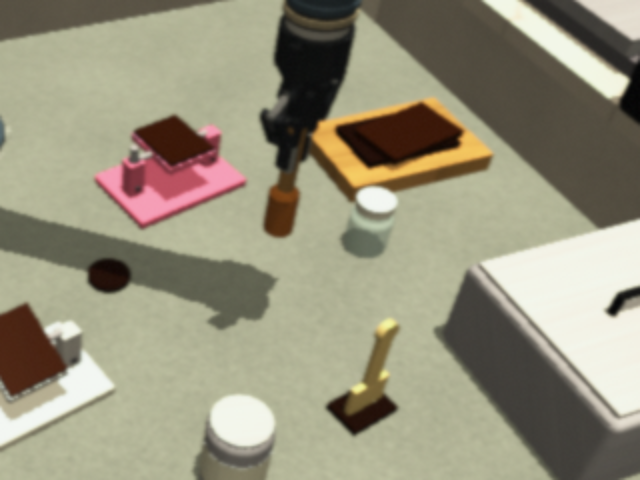

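The picture shows the mallet held upright, about 0.16 m off the bench. Next I'll drive the pin.

```bash
python3 - <<'E'
from h import *
from plant import robot
np.set_printoptions(precision=3,suppress=True)
def st(l):
    s=robot.sense();print(l,s['t'].__round__(2),s['tcp_pos'],s['opening'].__round__(3),s['wrist_force'])
P=PIN[:2]
robot.goto([*P,.25],down(.3));robot.move_straight([*P,.21],vel=.1);st('above')
print(robot.move_straight([*P,.178],vel=.03,contact_N=22));st('pressed');robot.sleep(.1);st('')
robot.move_straight([*P,.26],vel=.12)
f=robot.grab_frame('top')
robot.goto([*MAL,.2],down(.5))
robot.move_straight([*MAL,.118],vel=.12);print(robot.move_straight([*MAL,.103],vel=.02,contact_N=3));st('down')
robot.grip(.6);robot.sleep(.1);st('open')
robot.move_straight([*MAL,.29],vel=.15)
for n in('top','scene'):
    f=robot.grab_frame(n);W=cloud(f);z=W[...,2];hs=cv2.cvtColor(f['image'],cv2.COLOR_RGB2HSV)
    q=W[(np.hypot(W[...,0]-PIN[0],W[...,1]-PIN[1])<.009)&(z>.06)];print('pin',len(q),np.median(q,0),np.percentile(q[:,2],90))
    m=box(W,MAL,.06)&(hs[...,1]>100)&(z>.01)&(z<.19)
    for a in(.03,.08,.11,.14,.16):
        b=m&(abs(z-a)<.012);print(n,a,b.sum(),W[b].mean(0) if b.any() else 0)
    np.savez(f"pics/{n}1.npz",**f)
E
```

```text
above 10.17 [ 0.558 -0.088  0.21 ] 0.239 [-0.097  0.874 -2.559]
True
pressed 10.99 [ 0.559 -0.088  0.185] 0.243 [-1.028 -0.488  5.752]
 11.09 [ 0.559 -0.088  0.185] 0.238 [-1.352 -0.418  5.845]
True
down 14.79 [0.532 0.307 0.107] 0.24 [-0.909 -0.482  4.528]
open 15.29 [0.532 0.306 0.106] 0.601 [ 0.54  -0.3    0.466]
pin 48 [ 0.558 -0.088  0.075] 0.07860236391542234
top 0.03 12 [0.516 0.307 0.031]
top 0.08 0 0
top 0.11 0 0
top 0.14 0 0
top 0.16 0 0
pin 41 [ 0.56  -0.089  0.075] 0.07803137714125118
scene 0.03 83 [0.542 0.298 0.03 ]
scene 0.08 51 [0.537 0.302 0.079]
scene 0.11 47 [0.538 0.301 0.11 ]
scene 0.14 56 [0.538 0.301 0.139]
scene 0.16 63 [0.535 0.304 0.157]
```

```bash
python3 - <<'E'
from h import *
from plant import robot
np.set_printoptions(precision=3,suppress=True)
def st(l):
    s=robot.sense();print(l,s['t'].__round__(2),s['tcp_pos'],s['opening'].__round__(3),s['wrist_force'],s['gripper_force'])
robot.goto([.55,.1,.32],down(.3));robot.goto([*PL,.2],down(PLY));robot.move_straight([*PL,.06],vel=.12)
print(robot.move_straight([*PL,.024],vel=.04,contact_N=6));st('at')
robot.grip(0,80);st('grip')
robot.move_straight([*PL,.2],vel=.1);st('lift')
robot.goto(FACE+(.024+.10)*N,RP);robot.sleep(.3);st('over')
for n in('top','scene'):
    f=robot.grab_frame(n);np.savez(f"pics/{n}2.npz",**f)
    W=cloud(f);L=(W-FACE)@np.c_[FX,sy,N]
    hs=cv2.cvtColor(f['image'],cv2.COLOR_RGB2HSV)
    m=(abs(L[...,0])<.06)&(abs(L[...,1])<.1)&(abs(L[...,2]-.106)<.012)&(hs[...,1]<60)
    q=L[m];print(n,len(q),q.min(0),q.max(0),cv2.minAreaRect((q[:,:2]*1000).astype(np.float32)) if len(q) else 0)
    if len(q)>20:
        A=np.c_[q[:,:2],np.ones(len(q))];k=np.ones(len(q),bool)
        for _ in range(5):
            s=np.linalg.lstsq(A[k],q[k,2],rcond=None)[0];k=abs(q[:,2]-A@s)<.004
        print('plane',s,k.sum())
    if n=='scene':cv2.imwrite('pics/over.png',cv2.resize(f['image'][150:350,180:420],None,fx=3,fy=3)[...,::-1])
E
```

```text
False
at 21.55 [ 0.473 -0.3    0.024] 0.6 [-0.737 -0.137 -0.397] 0.0
grip 21.98 [ 0.473 -0.3    0.024] 0.15 [-0.854  0.713  2.189] 78.37915778160095
lift 23.88 [ 0.473 -0.3    0.199] 0.149 [ 0.222  0.935 -3.142] 77.85238265991211
over 25.37 [ 0.585 -0.013  0.202] 0.145 [-0.046  0.668 -3.435] 77.88216590881348
top 1870 [-0.037 -0.079  0.098] [0.038 0.082 0.118] ((0.2935028076171875, 1.3547592163085938), (74.1250991821289, 160.38392639160156), 0.29995715618133545)
plane [ 0.    -0.001  0.106] 1772
scene 1575 [-0.035 -0.08   0.096] [0.036 0.082 0.118] ((0.22391510009765625, 0.9832000732421875), (161.53550720214844, 71.22537994384766), 89.46031188964844)
plane [-0.001 -0.001  0.105] 1514
```

View pics/over.png

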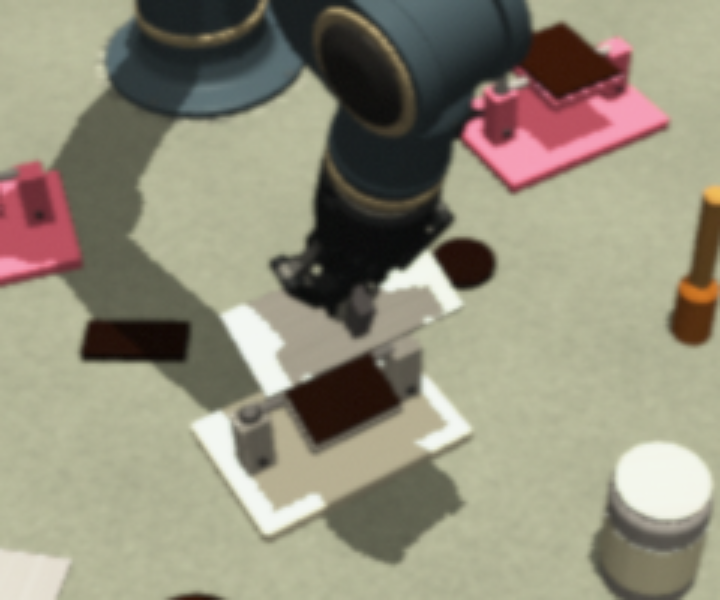

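The plate is centred to about 1 mm, square and parallel to the panel. Next I'll press it down.

```bash
python3 - <<'E'
from h import *
from plant import robot
np.set_printoptions(precision=4,suppress=True)
h=lambda:(robot.sense()['tcp_pos']-FACE)@N
robot.move_straight(FACE+.036*N,vel=.08);robot.sleep(.4)
f0=np.mean([robot.sense()['wrist_force']@N for _ in range(5)])
print(robot.move_straight(FACE+.014*N,vel=.01,contact_N=7));robot.sleep(.3)
F=lambda:robot.sense()['wrist_force']@N-f0
print('contact',h(),F());tgt=h()
for _ in range(25):
    if F()>10.5:break
    tgt-=.0003;robot.move_straight(FACE+tgt*N,vel=.01);robot.sleep(.15)
    print(round(tgt,4),h().round(4),F().round(2))
robot.sleep(.5);s=robot.sense();print(s['t'],F(),s['torque'],s['wrist_force']-f0*N,(s['tcp_pos']-FACE)@np.c_[FX,sy,N],s['tcp_rot'],RP)
for n in('top','scene'):
    f=robot.grab_frame(n);W=cloud(f);L=(W-FACE)@np.c_[FX,sy,N]
    hs=cv2.cvtColor(f['image'],cv2.COLOR_RGB2HSV)
    m=(abs(L[...,0])<.06)&(abs(L[...,1])<.1)&(abs(L[...,2]-.006)<.006)&(hs[...,1]<60)
    q=L[m];A=np.c_[q[:,:2],np.ones(len(q))]
    print(n,cv2.minAreaRect((q[:,:2]*1000).astype(np.float32)),np.linalg.lstsq(A,q[:,2],rcond=None)[0])
    if n=='scene':cv2.imwrite('pics/press.png',cv2.resize(f['image'][150:350,180:440],None,fx=3,fy=3)[...,::-1])
E
```

```text
True
contact 0.02411306556012553 9.400976079027025
0.0238 0.0241 6.46
0.0235 0.0241 8.51
0.0232 0.0241 9.85
0.0229 0.0241 10.76
30.8 9.302917511522926 [-0.0187  0.0249  0.0344] [ 2.4424 -0.1185  9.0301] [-0.0002 -0.0001  0.0241] [3.1415 0.3313 0.2355] [3.1416 0.3307 0.2356]
top ((2.81719970703125, 0.268768310546875), (93.47731018066406, 160.3560791015625), 0.15672092139720917) [-0.0028 -0.0011  0.0059]
scene ((-5.381690979003906, 1.0907440185546875), (166.97108459472656, 78.11691284179688), 81.70994567871094) [0.0046 0.     0.005 ]
```

View pics/press.png

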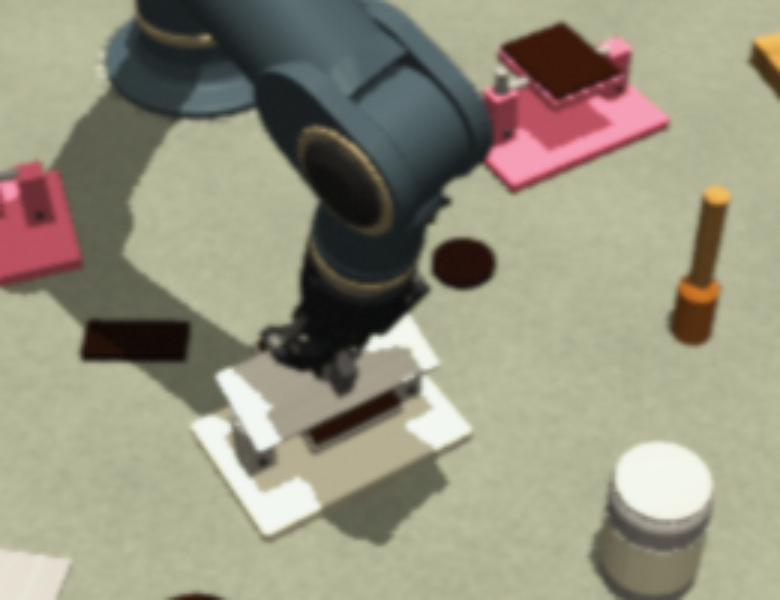

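The plate sits flush on the panel, 24.1 mm from TCP to face as planned, and the mallet is upright. I'll check that the force is steady, then hand in.

```bash
python3 - <<'E'
from h import *
from plant import robot
v=[]
for _ in range(20):
    robot.sleep(.05);v.append(robot.sense()['wrist_force']@N+3.25)
print(np.mean(v),np.min(v),np.max(v),v[-1])
if 7<np.mean(v[-8:])<18: print(robot.close_job())
E
```

```text
11.1290438115093 10.187403723923172 12.345064832343104 11.343844368370272
the job is handed in; nothing more can be done
None
```

The job is handed in: the mallet drove the pin fully down and stands upright back on the bench, and the plate is still gripped, flush and centred on the panel, pressed at about 11 N; no verdict was returned.

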